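# Rock the angle gauge on the stud to its set mark and hold it

## Robot

A 6-joint arm with a two-finger parallel gripper is mounted at the origin on a cart in front of the work surface, level with it; the furniture and walls round the work are solid. World frame = base frame: x ahead of the robot, y to its left, z up, the work surface at z = 0. Lengths are in mm, angles in rad, forces in N, time in s.
With the tool pointing down it reaches from about 300 to 775 mm from the base axis. Payload 14.6 kg.
Tool frame: the origin (TCP) lies on the centre line of the jaws, within the pads' length; the fingertips stand 19 mm ahead of it and the grasp point (between the pads) is the TCP (bot.tip_reach is the distance from the TCP to the fingertips, in mm); y points along the fingers, x is the direction in which the jaws open and shut, and the axes are right-handed (so a half turn about y gives the same grasp; the last joint's range is limited). The gripper opens to 85 mm and grips with 20 to 120 N. Pads are 22 mm wide; open, the fingers measure 114 mm over their backs; the gripper's body (76 mm by 85 mm) begins 54 mm behind the grasp point. The pads swing forward as they close: fully open they stand 13 mm farther back than shut.
Start: joints at [-0.067, 0.3, 1.521, -0, 1.321, -0.067], TCP at [549.991, -0.002, 250.281] pointing down, gripper open.
Joint ranges: [-3.03, 3.03], [-0.79, 2.21], [0.23, 2.52], [-1.04, 4.18], [0, 3.07], [-2.55, 2.55]. Speed limits (rad/s): [2.22, 2.22, 2.57, 3.14, 3.14, 3.14].

## Interface

Orientations are given as a unit quaternion [w, x, y, z].
In Python, from rig import bot gives the robot as it stands. Calls block until the motion is done:
- bot.move_to(position, orientation): joint-space move of the TCP to a pose.
- bot.servo_line(position, attitude=None, speed=150, until_force=None): straight line of the TCP; attitude=None keeps the orientation; speed is the mean speed in mm/s. With until_force (N) it stops when the force on the tool has changed by that much, and returns True; else False.
- bot.move_joints(angles): joint-space move.
- bot.move_gripper(opening, grip_force=None): finger opening in mm; grip_force is the grip in N (None keeps the last); returns when the fingers have stopped.
- bot.dwell(seconds).
- bot.ik(position, orientation): joint angles nearest the present ones, or None.
- bot.read_state(): the state.
- bot.read_camera(name): name is "scene" or "side" or "wrist"; returns a dict with "image" (420x560x3 uint8, blue, green, red), "depth" (420x560 float32, mm along the optical axis (not along the pixel's ray), 0 where there is no reading), "fovy" (degrees; the focal length in pixels is half the picture's height over the tangent of half this angle, whatever the lens; pixels are square), "cx", "cy" (the principal point, pixels), "eye" and "attitude" of the camera in the world; the wrist camera has in their place "mount" (4x4, takes a point from camera to tool coordinates, whose origin is the TCP and whose axes are the tool frame's). Camera axes: x right, y down, z forward; pixel columns grow to the right and rows downward; lengths in mm; the calibration is good to about 2 mm. A picture is of the moment at which its call begins: read the wrist's pose just before it.
A pose or a line that the arm cannot do raises bot.MotionError and nothing moves.
- bot.finish_job(): hands the job in, once; it reports no verdict.
The state is a dict: "clock": time; "joint_positions": joint angles; "qvel": joint speeds; "effort": joint torques, N m; "ee_pos": TCP position; "tool_rot": TCP orientation; "ft_force": force on the tool from outside, world axes, zero at the start; "moment": the same for the moment, N m; "grip_width": finger opening in mm.
Only numpy, scipy, OpenCV 4.12 (cv2) and the standard library are available. Lean on these libraries where they do the work, as an engineer would, in place of code of your own. Each camera call takes 0.05 s, during which the arm holds its last target.

## Task

Prove the angle gauge before it is used: pick it up by its grip, seat the notch under its foot upright on the ball-headed stud of the check block, then, keeping it bearing lightly on the ball, rock it sideways until its swinging pointer settles on the set mark. Finish while still holding the gauge there, on the stud with the pointer steady on the mark; do not let go, do not press hard and leave the other things on the bench where they are.

Things in the scene. Friction and masses are not known exactly. Their poses are not given: they have to be found in the camera images.
- gauge: Angle gauge, loose, 0.3 kg, upright on its foot, 36 x 120 x 155 mm (x, y, z). Origin: centre of the foot's underside; z up, y along the foot; the open dial face looks to its -x. Foot 16 mm high, white dial box 92 mm wide over it (z 16 to 101 mm), black grip on top (z 101 to 155 mm). A notch 16 mm wide, 8 mm deep runs along x across the middle of the underside.
- gauge_grip (a point): Centre of the gauge's black grip, 130 mm above the gauge's origin; grip 30 mm wide along the gauge's y, 22 mm thick along its x.
- gauge_seat (a point): Point on the gauge 9 mm below its origin (gauge z = -9 mm): it coincides with the stud ball's centre when the notch is seated centrally on the ball.
- pointer (a joint): Angle of the weighted black pointer, rad; it hangs freely from a pivot 90 mm above the gauge's origin, reads 0 with the gauge upright and +a when the gauge is turned by +a (right-hand) about its own x axis, that is with its +y end raised. It swings and settles in about one second.
- set_mark (a joint): Angle of the set mark on the dial, rad, between 0.2 and 0.45, fixed for the run: the pointer stands on the mark when both joints read the same. Seen from the front of the dial the mark lies to the right (gauge -y) of the scale's centre.
- pointer_tip (a point): Tip of the pointer, 54 mm from its pivot.
- mark_tip (a point): Inner edge of the set mark, a dark steel tab 8 mm wide just below the scale, 54 mm from the pointer's pivot.
- check_block: Check block, fixed: a timber joist offcut 85 x 130 x 44 mm with a steel plate on it, packed up a little askew so that its stud leans by 0.1 rad. Origin: centre of its underside on the bench; z up, y along its length.
- stud: The steel stud of the check block, fixed to it: 12 mm stem with a ball head 24 mm in diameter. Origin at the plate, 51 mm above the bench; its z runs along the leaning stem.
- stud_ball (a point): Centre of the stud's ball, about 111 mm above the bench; ball radius 12 mm.
- bearing: Ball bearing 62 mm across, 16 mm high, lying on the bench; bystander. Origin at its underside.
- spark_plug: Spark plug lying on the bench, 84 mm long; bystander.
- oil_filter: Blue oil filter canister, 66 mm across, 79 mm high; bystander. Origin at its underside.
- wrench: Combination wrench lying flat, 145 mm long; bystander.
- valve: Engine valve standing on its head, 34 mm across, 104 mm high; bystander. Origin at its underside.
- steel_cup: Steel mug, 56 x 76 x 52 mm; bystander. Origin at its underside.
- nut: Hexagon nut, 22 mm; bystander.

How it is judged (in metres and radians):
On the way, in this order (a step that is already met when the one before it is completed fails the run):
1. the gauge is lifted clear of the bench in the fingers (height (world z) of gauge above 0.03 m and contact force between gauge and the fingers above 1 N), for 0.2 s.
2. the gauge is seated upright on the stud's ball (distance between gauge_seat and stud_ball below 0.01 m and contact force between gauge and stud above 0.3 N and angle between gauge's own z axis and vertical below 0.12 rad), for 0.2 s.
At the end, for the whole second after the job is handed in: The gauge is still held in the fingers, its notch on the stud's ball (seat point within 10 mm of the ball's centre, contact above 0.3 N), its dial plumb front to back within 0.2 rad, the gauge still and the pointer at rest (under 0.15 rad/s) with its tip within 4 mm of the set mark's centre (distance between pointer_tip and mark_tip below 0.004 m and velocity of joint pointer between -0.15 and 0.15 rad/s and distance between gauge_seat and stud_ball below 0.01 m and contact force between gauge and stud above 0.3 N and contact force between gauge and the fingers above 1 N and angle between gauge's own x axis and vertical between 1.37 and 1.77 rad and angular speed of gauge below 0.1 rad/s); the arm keeps its last pose, push and grip.
It fails at once if the gauge is pressed hard on the check block (over 30 N) (contact force between gauge and check_block above 30 N).
It fails at once if another thing on the bench is shifted by more than 30 mm (distance of any of bearing, spark_plug, oil_filter, wrench, valve, steel_cup, nut from where it was at the start of the episode above 0.03 m).
It also fails if it takes over 48 s, if anything falls off the work surface, if the arm or the gripper's body presses on something with over 40 N, if the wrist force passes 120 N, or if a joint passes its speed limit or range.

## Working session

There is one attempt and no reset: what is moved stays moved. The work goes in short steps, each a Python script; the robot and the scene stay as the last script left them, time stands still between calls to the robot, and variables do not carry over. Pictures are saved under pics/ and viewed, and the job is handed in when it is done.

```bash
ls; mkdir -p pics; cat > h.py <<'E'
import numpy as np,cv2,pickle
from scipy.spatial.transform import Rotation as R
def rot(q): return R.from_quat([q[1],q[2],q[3],q[0]]).as_matrix()
def quat(M):
    q=R.from_matrix(M).as_quat(); return [q[3],q[0],q[1],q[2]]
def cam(bot,n,save=None):
    s=bot.read_state(); c=bot.read_camera(n)
    if 'mount' in c:
        T=np.eye(4);T[:3,:3]=rot(s['tool_rot']);T[:3,3]=s['ee_pos']; T=T@np.array(c['mount'])
        c['E'],c['A']=T[:3,3],T[:3,:3]
    else:
        a=np.array(c['attitude']); c['E']=np.array(c['eye']); c['A']=a if a.shape==(3,3) else rot(a)
    c['f']=c['image'].shape[0]/2/np.tan(np.radians(c['fovy'])/2)
    if save: cv2.imwrite('pics/%s.png'%save,c['image']); pickle.dump(c,open('pics/%s.pkl'%save,'wb'))
    return c
def ray(c,u,v): 
    d=np.array([(u-c['cx'])/c['f'],(v-c['cy'])/c['f'],1.]); return c['A']@d
def onz(c,u,v,z): d=ray(c,u,v); return c['E']+d*(z-c['E'][2])/d[2]
def cloud(c):
    h,w=c['depth'].shape; u,v=np.meshgrid(np.arange(w),np.arange(h)); d=c['depth']
    P=np.stack([(u-c['cx'])/c['f']*d,(v-c['cy'])/c['f']*d,d],-1); return P@c['A'].T+c['E']
def proj(c,p): q=c['A'].T@(np.array(p)-c['E']); return q[:2]/q[2]*c['f']+[c['cx'],c['cy']]
def ld(n): return pickle.load(open('pics/%s.pkl'%n,'rb'))
E
python3 - <<'E'
from rig import bot
from h import *
for n in ['scene','side','wrist']:
    c=cam(bot,n,n+'0'); print(n,c['fovy'],c['cx'],c['cy'],c['E'],c['A'].tolist(),(c['depth']>0).mean())
print(bot.read_state())
E
```

```text
pics
scene 45.507841109355844 283.85687724610005 208.43536670137527 [  -4.88814759 1054.84960415  624.64733907] [[-0.8855734482311299, -0.1951058256778221, 0.42153693144800697], [-0.46441224354943234, 0.3543251116599378, -0.8116495446241287], [0.008996434260816338, -0.9145421980607282, -0.40439044516017303]] 0.9957397959183674
side 49.54326869652659 273.1846377298708 207.40953383592762 [ 177.41953365 -848.90136686  872.61850628] [[0.9125340328695919, -0.2690243921301961, 0.30807063361141285], [-0.4089938263593144, -0.5958257378275778, 0.6911698345140578], [-0.002385132014343233, -0.7567149837165916, -0.6537405789486173]] 0.9960204081632653
wrist 71.80613875810953 279.6708157661153 211.96535829622556 [550.90858059  69.63850243 372.78180058] [[0.9999996877499088, 0.000741340441744224, -0.00027370501141667946], [0.0006387075318181481, -0.9621597352290064, -0.2724852949366921], [-0.0004653523102327812, 0.2724850350356817, -0.9621599082942657]] 0.995969387755102
{'clock': 0.15, 'joint_positions': array([-6.66260300e-02,  3.00337411e-01,  1.52140431e+00, -1.18776912e-05,
        1.32068798e+00, -6.66251733e-02]), 'qvel': array([-0.00042373, -0.00186784, -0.00263091, -0.00060664, -0.00011581,
       -0.00042403]), 'effort': array([ 1.15317634e-03, -5.43663168e+01, -3.61884356e+01, -9.07762978e-05,
        3.16729136e-03,  4.75633647e-05]), 'ee_pos': array([ 5.49853848e+02, -1.01022895e-02,  2.49869431e+02]), 'tool_rot': array([ 7.07122362e-01, -7.07091076e-01,  2.94814390e-04,  2.96290820e-04]), 'ft_force': array([-0.43458547,  0.41830899,  0.52427173]), 'moment': array([0.02358102, 0.01123219, 0.01203006]), 'grip_width': 85.49440218741589}
```

View pics/scene0.png

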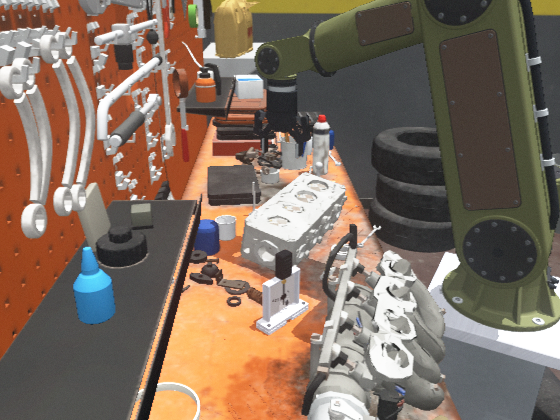

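View pics/side0.png

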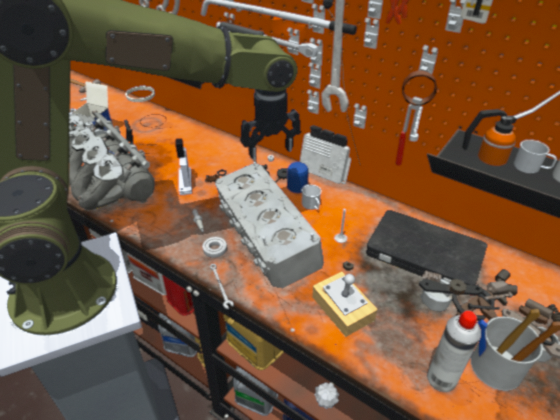

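View pics/wrist0.png

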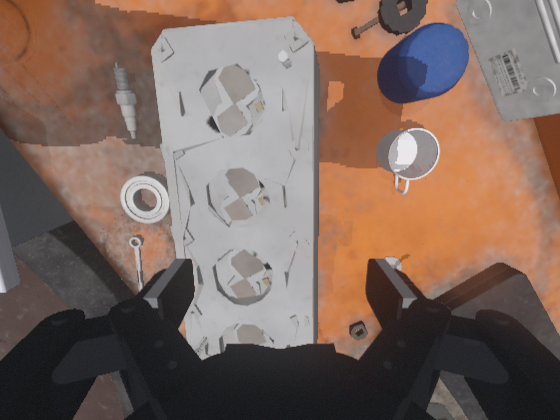

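Scene view: gauge at about (283,290), with its grip at (284,263) and the dial facing left and towards the camera. Side view: gauge at about (184,165), check block at (345,297), its ball near (348,278). The cylinder head lies between them.

```bash
python3 - <<'E'
from h import *
c=ld('scene0'); s=ld('side0')
a=cv2.resize(c['image'][230:345,230:340],None,fx=5,fy=5,interpolation=cv2.INTER_CUBIC)
cv2.imwrite('pics/a.png',a)
b=cv2.resize(s['image'][130:345,160:400],None,fx=3.2,fy=2.7,interpolation=cv2.INTER_CUBIC)
b=cv2.resize(s['image'][250:340,300:390],None,fx=6,fy=6,interpolation=cv2.INTER_CUBIC)
cv2.imwrite('pics/b.png',b)
P=cloud(c); Q=cloud(s)
print('scene grip',P[255:280:5,284]); print('box',P[285,265:300:4])
print('side gauge'); print(Q[140:192:4,184].round(0))
# height map from both
for n,X in(('scene',P),('side',Q)):
    for x in range(0,1):
        pass
pts=np.concatenate([P.reshape(-1,3),Q.reshape(-1,3)])
k=(pts[:,0]>200)&(pts[:,0]<900)&(abs(pts[:,1])<600)&(pts[:,2]<240)
H=np.zeros((600,700)) ; p=pts[k]
o=np.argsort(p[:,2]); p=p[o]
H[(p[:,1]/2+300).astype(int).clip(0,599),((p[:,0]-200)/2).astype(int).clip(0,349)]=p[:,2]
H=H[:, :350]
im=cv2.applyColorMap((np.clip(H,0,200)*1.25).astype(np.uint8),cv2.COLORMAP_JET)
cv2.imwrite('pics/hm.png',im[::-1])
# cylinder head & ball
k=(Q[...,2]>95)&(Q[...,2]<130)
for v in range(262,300,3): print(v,Q[v,340:356:3].round(0).tolist())
E
```

```text
scene grip [[382.79540449 305.87806501 153.97146359]
 [379.99873024 311.06446136 146.33597777]
 [380.97545929 308.95774669 133.95538483]
 [380.68517175 309.29769421 123.05671396]
 [381.17159444 308.13348463 111.03069219]]
box [[405.73479341 339.995322    98.55878356]
 [397.90391395 338.18390711  99.92616799]
 [402.4877178  313.87036153  84.88888736]
 [398.95542301 303.7163151   80.26684786]
 [395.284912   293.52916109  75.6683056 ]
 [392.63196577 281.06127154  69.48032802]
 [389.52957599 269.07914257  63.70171513]
 [385.94090497 257.698685    58.40871621]
 [376.07564763 259.06446089  62.17804401]]
side gauge
[[450. 538.  -1.]
 [443. 513.  -1.]
 [405. 328. 104.]
 [394. 279. 122.]
 [392. 280. 108.]
 [389. 272. 100.]
 [383. 251. 101.]
 [381. 250.  88.]
 [380. 254.  71.]
 [377. 249.  61.]
 [376. 253.  43.]
 [374. 252.  29.]
 [372. 250.  16.]]
262 [[657.0, -194.0, 0.0], [665.0, -196.0, -1.0], [665.0, -208.0, 11.0], [673.0, -210.0, 10.0], [688.0, -203.0, -4.0], [693.0, -209.0, -0.0]]
265 [[652.0, -203.0, 0.0], [653.0, -213.0, 11.0], [660.0, -216.0, 10.0], [671.0, -215.0, 5.0], [675.0, -222
[... 907 characters left out ...]
300.0, 57.0], [596.0, -301.0, 55.0], [583.0, -329.0, 92.0], [589.0, -331.0, 92.0], [614.0, -310.0, 55.0], [627.0, -306.0, 44.0]]
289 [[585.0, -307.0, 56.0], [590.0, -311.0, 59.0], [585.0, -328.0, 79.0], [591.0, -331.0, 80.0], [609.0, -318.0, 57.0], [615.0, -321.0, 57.0]]
292 [[581.0, -314.0, 55.0], [584.0, -320.0, 61.0], [584.0, -331.0, 73.0], [599.0, -322.0, 55.0], [607.0, -323.0, 52.0], [612.0, -327.0, 54.0]]
295 [[577.0, -320.0, 54.0], [580.0, -327.0, 60.0], [585.0, -331.0, 62.0], [597.0, -327.0, 51.0], [602.0, -331.0, 53.0], [608.0, -333.0, 53.0]]
298 [[573.0, -327.0, 54.0], [579.0, -330.0, 54.0], [586.0, -332.0, 53.0], [592.0, -335.0, 52.0], [599.0, -336.0, 50.0], [603.0, -342.0, 55.0]]
```

View pics/a.png

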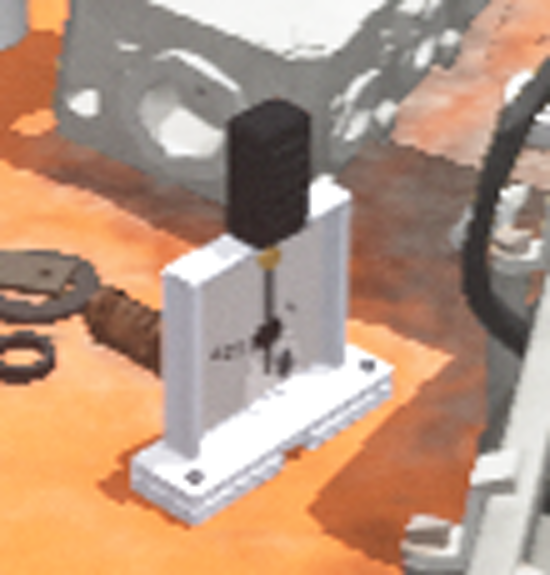

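View pics/b.png

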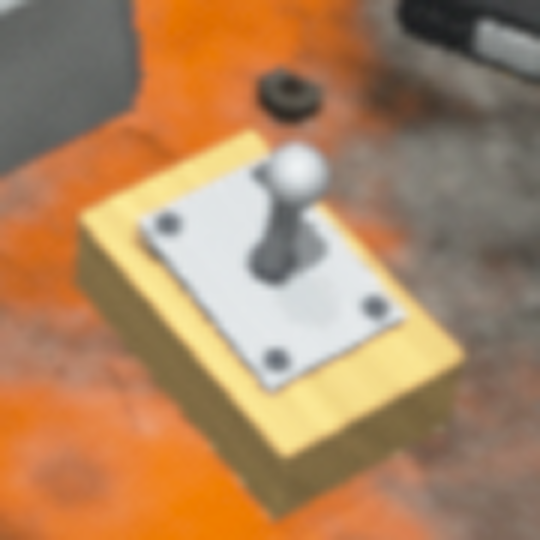

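View pics/hm.png

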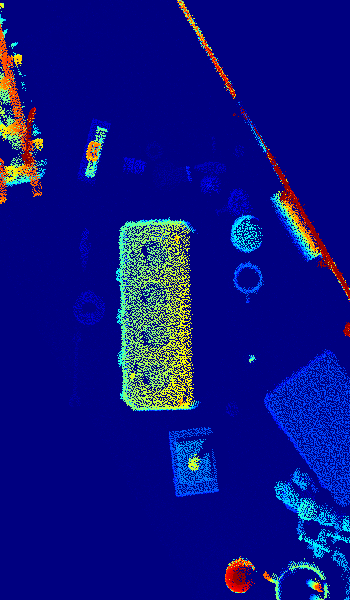

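Scene crop: gauge with the notch at the front and the dial facing left; pointer at crop (267,340), and the dark tab near (285,360). The height map puts the gauge at about (388,300) and the ball at about (585,-335). Next I'll view each from above with the wrist camera.

```bash
python3 - <<'E'
from rig import bot
from h import *
c=ld('scene0'); P=cloud(c); Q=cloud(ld('side0'))
for X in(P,Q):
    k=(abs(X[...,0]-300)<70)&(abs(X[...,1]-300)<200)&(X[...,2]>30)
    p=X[k]; 
    for x in range(230,370,20): 
        m=p[(abs(p[:,0]-x)<10)]; print(x,len(m), m[:,2].max() if len(m) else 0, end=' | ')
    print()
def tool(gx,a=0): # gauge x dir yaw, tilt a
    G=R.from_euler('z',gx).as_matrix()@R.from_euler('x',a).as_matrix()
    return np.stack([G[:,1],-G[:,2],-G[:,0]],1)
q=quat(tool(-.2))
for y in(-.2,):
    print('grasp',bot.ik([388,300,130],q))
import math
for yaw in np.arange(-3.2,3.2,.2):
    try:
        r=[bot.ik((np.array([585,-335,111])+139*-tool(yaw,a)[:,1]).tolist(),quat(tool(yaw,a))) for a in(0,.2,.45)]
    except Exception as e: r=[e]
    print(round(yaw,2),[None if x is None else np.round(x,2).tolist() for x in r])
E
```

```text
230 705 163.43993085138823 | 250 870 237.84717447113894 | 270 661 236.67410615402088 | 290 87 161.3901997590479 | 310 0 0 | 330 0 0 | 350 0 0 | 
230 271 164.27154340884147 | 250 565 239.0386083012138 | 270 373 236.92017443564077 | 290 82 162.75402632185148 | 310 0 0 | 330 0 0 | 350 0 0 | 
grasp [ 5.83487599e-01  3.10016006e-01  1.81246701e+00 -4.44089210e-16
  1.01910963e+00 -7.87308728e-01]
-3.2 [[-0.57, 0.59, 1.11, -0.0, 1.44, 1.05], [-0.48, 0.52, 1.23, -0.19, 1.31, 1.19], [-0.35, 0.49, 1.35, -0.46, 1.21, 1.43]]
-3.0 [[-0.57, 0.59, 1.11, -0.0, 1.44, 0.85], [-0.49, 0.49, 1.27, -0.17, 1.26, 0.98], [-0.37, 0.42, 1.45, -0.44, 1.09, 1.23]]
-2.8 [[-0.57, 0.59, 1.11, -0.0, 1.44, 0.65], [-0.5, 0.47, 1.31, -0.14, 1.22, 0.77], [-0.4, 0.36, 1.53, -0.4, 0.98, 1.01]]
-2.6 [[-0.57, 0.59, 1.11, 0.0, 1.44, 0.45], [-0.52, 0.44, 1.34, -0.1, 1.18, 0.54], [-0.44, 0.31, 1.59, -0.32, 0.88, 0.74]]
-2.4 [[-0.57, 0.59, 1.11, -0.0, 1.44, 0.25], [-0.54, 0.43, 1.36, -0.06, 1.16, 0.3], [-0.5, 0.28, 1.64, -0.2, 0.81, 0.44]]
-2.2 [[-0.57, 0.59, 1.11, -0.0, 1.44, 0.05], [-0.57, 0.42, 1.37, -0.01, 1.15, 0.07], [-0
[... 1917 characters left out ...]
.44, 2.14], [-0.49, 0.7, 0.94, -0.16, 1.61, 2.23], [-0.4, 0.89, 0.7, -0.34, 1.85, 2.27]]
2.2 [[-0.57, 0.59, 1.11, 0.0, 1.44, 1.94], [-0.48, 0.67, 0.99, -0.18, 1.56, 2.04], [-0.38, 0.82, 0.83, -0.38, 1.74, 2.12]]
2.4 [[-0.57, 0.59, 1.11, -0.0, 1.44, 1.74], [-0.47, 0.64, 1.05, -0.19, 1.51, 1.86], [-0.36, 0.74, 0.95, -0.42, 1.62, 1.97]]
2.6 [[-0.57, 0.59, 1.11, -0.0, 1.44, 1.54], [-0.47, 0.6, 1.1, -0.2, 1.45, 1.67], [-0.34, 0.66, 1.08, -0.44, 1.5, 1.82]]
2.8 [[-0.57, 0.59, 1.11, -0.0, 1.44, 1.34], [-0.47, 0.57, 1.16, -0.2, 1.39, 1.48], [-0.34, 0.59, 1.2, -0.46, 1.38, 1.67]]
3.0 [[-0.57, 0.59, 1.11, -0.0, 1.44, 1.14], [-0.47, 0.53, 1.21, -0.19, 1.34, 1.28], [-0.34, 0.51, 1.31, -0.46, 1.26, 1.5]]
```

```bash
cat >> h.py <<'E'
def tool(gx,a=0):
    G=R.from_euler('z',gx).as_matrix()@R.from_euler('x',a).as_matrix()
    return np.stack([G[:,1],-G[:,2],-G[:,0]],1)
E
python3 - <<'E'
from rig import bot
from h import *
bot.move_to([585,-335,290],quat(tool(-.8))); bot.dwell(.3)
c=cam(bot,'wrist','w_stud')
bot.move_to([550,0,300],quat(tool(-.5)))
bot.move_to([388,300,290],quat(tool(-.2))); bot.dwell(.3)
c=cam(bot,'wrist','w_g'); s=bot.read_state(); print(s['clock'],s['ee_pos'])
E
```

```text
4.6917 [388.28067651 299.73225714 289.980835  ]
```

View pics/w_stud.png

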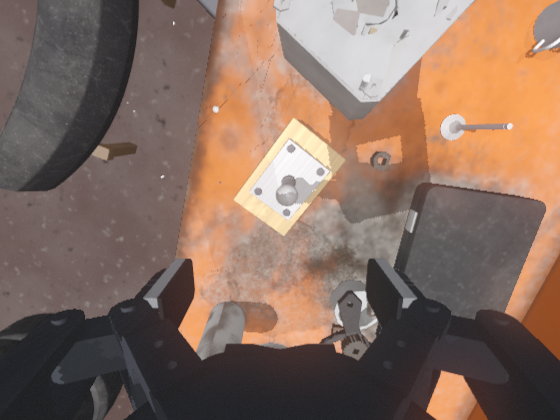

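View pics/w_g.png

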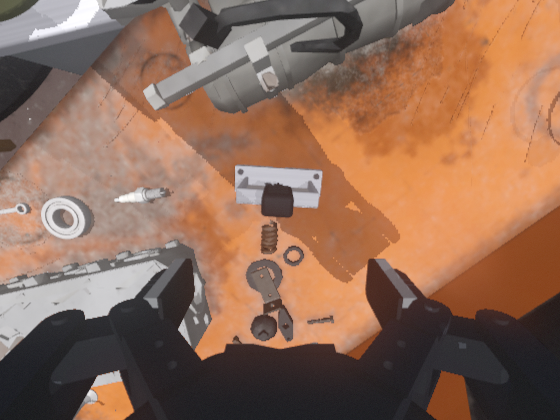

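The stud view shows the ball at about (288,190). The gauge view shows the grip at about (278,202) and the foot from (236,190) to (320,195). Now to turn these into positions.

```bash
python3 - <<'E'
from h import *
c=ld('w_g'); P=cloud(c); Z=P[...,2]
near=(abs(P[...,0]-388)<90)&(abs(P[...,1]-300)<100)
for lo,hi in((145,165),(92,108),(8,22)):
    m=near&(Z>lo)&(Z<hi); p=P[m]; r=cv2.minAreaRect(p[:,:2].astype(np.float32)); print(lo,m.sum(),r,p[:,2].mean(),np.median(p[:,2]))
# colour: white foot/box & grip
u0,u1,v0,v1=220,340,150,230
a=cv2.resize(c['image'][v0:v1,u0:u1],None,fx=6,fy=6,interpolation=cv2.INTER_CUBIC); cv2.imwrite('pics/wg2.png',a)
s=ld('w_stud'); P=cloud(s); m=(abs(P[...,0]-585)<40)&(abs(P[...,1]+335)<40)&(P[...,2]>100)&(P[...,2]<140)
p=P[m]; print(len(p))
from scipy.optimize import least_squares
f=least_squares(lambda x:np.linalg.norm(p-x,axis=1)-12,[585,-335,111],loss='soft_l1'); print(f.x,p[:,2].max(), abs(f.fun).mean())
vv,uu=np.nonzero(m); print(uu.mean(),vv.mean(),uu.min(),uu.max(),vv.min(),vv.max()); print(onz(s,(uu.min()+uu.max())/2,(vv.min()+vv.max())/2,111))
b=cv2.resize(s['image'][110:245,220:355],None,fx=4,fy=4,interpolation=cv2.INTER_CUBIC); cv2.imwrite('pics/ws2.png',b)
q=ld('side0');P=cloud(q); m=(abs(P[...,0]-585)<40)&(abs(P[...,1]+335)<40)&(P[...,2]>100)&(P[...,2]<140)
p=P[m];f=least_squares(lambda x:np.linalg.norm(p-x,axis=1)-12,[585,-335,111],loss='soft_l1'); print('side',f.x)
E
```

```text
145 755 ((386.9972229003906, 297.88800048828125), (29.956954956054688, 22.87584114074707), 74.48356628417969) 153.37237872997545 153.8968319458499
92 818 ((388.6432800292969, 297.6680908203125), (91.4537582397461, 24.998172760009766), 74.8432388305664) 100.0931429063778 100.23133305140306
8 1776 ((426.2933349609375, 287.5932312011719), (119.54010009765625, 116.99806213378906), 74.93184661865234) 15.681425327556086 15.442201196933837
390
[ 589.49637813 -326.9368839   109.91025794] 123.25435899943398 0.38570246648820256
286.35641025641024 194.30769230769232 276 297 184 205
[ 589.63590646 -326.80984669  111.        ]
side [ 589.35980083 -328.06868164  110.91026417]
```

View pics/wg2.png

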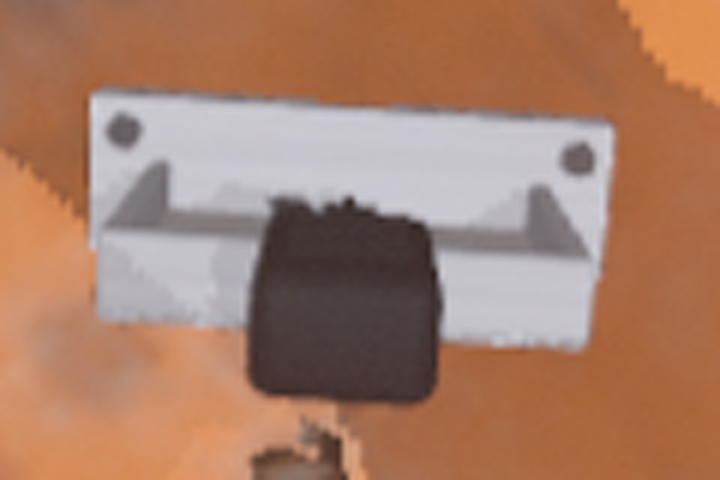

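View pics/ws2.png

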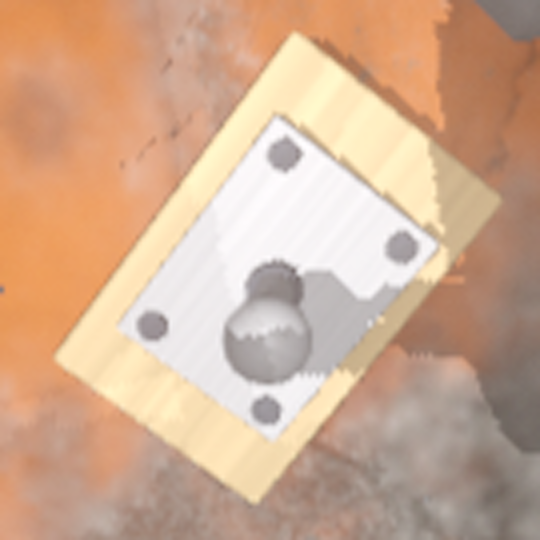

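```bash
python3 - <<'E'
from rig import bot
from h import *
q=quat(tool(-.267))
bot.move_to([387.2,297.8,230],q)
bot.servo_line([387.2,297.8,130],speed=80); bot.dwell(.2)
s=bot.read_state(); print(s['ee_pos'],s['ft_force'],s['clock'])
bot.move_gripper(0,40); bot.dwell(.2)
s=bot.read_state(); print(s['ee_pos'],s['ft_force'],s['grip_width'])
bot.servo_line([387.2,297.8,215],speed=80); bot.dwell(.5)
s=bot.read_state(); print(s['ee_pos'],s['tool_rot'],q,s['ft_force'],s['grip_width'],s['clock'])
cam(bot,'wrist','w_l'); cam(bot,'scene','s_l'); 
c=ld('w_l'); cv2.imwrite('pics/wl2.png',cv2.resize(c['image'][100:350,180:380],None,fx=3,fy=2.4))
c=ld('s_l'); cv2.imwrite('pics/sl2.png',cv2.resize(c['image'][150:330,230:350],None,fx=4,fy=3.3,interpolation=cv2.INTER_CUBIC))
E
```

```text
[387.27696405 297.85554308 130.2487447 ] [ 0.07250088 -0.16169918  1.09633177] 6.6417
[387.17117485 297.71714931 130.01810172] [-1.65816169 -2.02588381  3.38041112] 29.875856616900375
[387.20547785 297.80542219 214.98209766] [-0.56209356  0.56209786  0.42901086 -0.42900642] [np.float64(-0.5621029549927077), np.float64(0.5621029549927077), np.float64(0.42899914683885565), np.float64(-0.42899914683885565)] [ 0.88079097  0.03035327 -4.58657699] 29.334959235216672 9.1083
```

View pics/wl2.png

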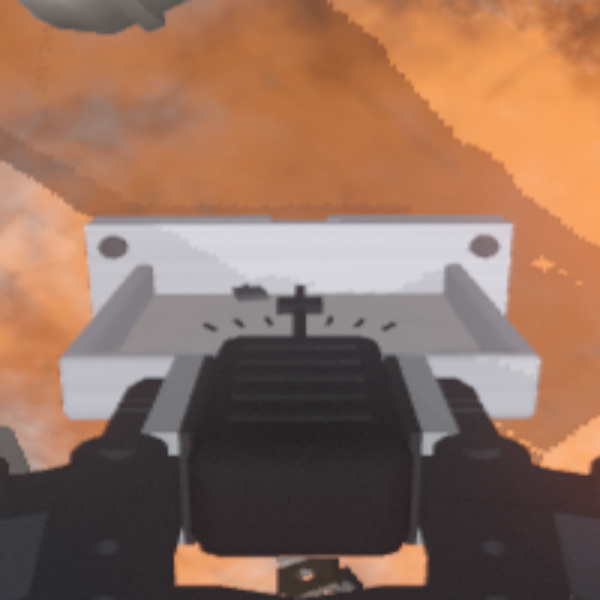

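View pics/sl2.png

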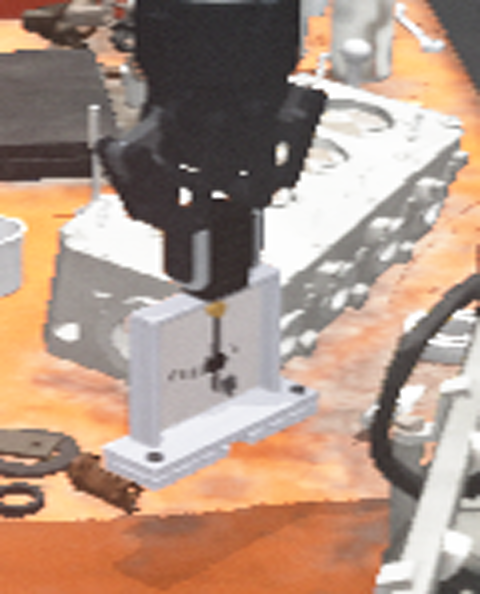

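Lifted, 29.3 mm wide in the jaws, with a 4.6 N change in wrist force. The wrist view shows the dial: pointer tip at crop (300,287) and mark tab centred at crop (250,292). From these I can compute the mark angle.

```bash
python3 - <<'E'
from h import *
c=ld('w_l')
ee=np.array([387.2,297.8,215.]); T=tool(-.267)
G=np.stack([-T[:,2],T[:,0],-T[:,1]],1); O=ee-130*G[:,2]
def ongx(u,v,x):
    d=G.T@ray(c,u,v); e=G.T@(c['E']-O); return e+d*(x-e[0])/d[0]
def ongz(u,v,z):
    d=G.T@ray(c,u,v); e=G.T@(c['E']-O); return e+d*(z-e[2])/d[2]
px=lambda a,b:(180+a/3-.3,100+b/2.4-.3)
print('tip',ongz(*px(300,287),36))
print('mark for z',[(z,ongz(*px(250,b),z).round(1).tolist()) for z in(36,40) for b in(285,292,299)])
I=c['image'][210:232,250:292].astype(int).max(-1); print(I.shape)
np.set_printoptions(linewidth=250); print(I)
cv2.imwrite('pics/wl3.png',cv2.resize(c['image'][200:245,240:320],None,fx=9,fy=9,interpolation=cv2.INTER_NEAREST))
# foot/box symmetric check
print(ongz(*px(88,220),16),ongz(*px(513,220),16))
E
```

```text
tip [-0.72632774  0.85434315 36.        ]
mark for z [(36, [-1.4, -12.2, 36.0]), (36, [1.0, -12.2, 36.0]), (36, [3.4, -12.3, 36.0]), (40, [-2.6, -11.9, 40.0]), (40, [-0.3, -12.0, 40.0]), (40, [2.1, -12.0, 40.0])]
(22, 42)
[[205 205 205 205 206 205 219 222 222 221 222 222 221 222 222 222 222 222 221 221 221 221 222 222 222 222 222 222 222 223 222 222 222 222 222 222 222 222 222 222 222 223]
 [208 207 208 207 207 207 214 215 215 223 224 224 224 224 224 224 224 224 224 224 224 224 224 224 224 225 224 223 224 224 224 224 223 223 223 223 223 223 223 223 224 223]
 [207 207 207 207 207 207 207 207 208 221 224 224 224 224 224 223 223 223 223 223 224 224 223 224 224 224 224 223 223 222 223 223 222 222 222 223 223 223 222 223 223 223]
 [205 204 204 205 205 205 204 204 205 218 221 221 221 221 221 220 221 220 221 221 221 221 221 220 222 222 221 222 222 221 222 221 222 221 221 221 222 221 221 221 221 221]
 [203 203 202 202 203 203 203 203 203 210 211 211 218 219 219 219 219 220 220 213 211 212 219 220 220 221 221 222 221 221 221 221 221 221 221 221 221 221 221 221 222 222]
 [203 202 203 203 204 2
[... 2266 characters left out ...]
145 145 145 144 144 144  90  69  72  71  71  71  64  60  60  62  70  71  71  70  69 101 140 144 145 145]
 [145 147 147 147 146 146 146 146 145 145 146 146 145 145 144 144 146 145 145 144 145 144  92  67  71  71  69  65  61  59  61  60  67  71  69  69  69 102 140 145 145 145]
 [145 146 146 146 146 146 146 146 146 145 145 145 145 146 145 145 146 147 146 146 147 144  97  78  89  92  89  75  60  57  57  59  86  91  91  90  92 114 141 145 144 145]
 [146 146 146 145 146 146 145 145 145 145 145 145 145 146 145 145 145 147 129 133 145 145 128 126 129 130 131  99  66  58  59  56 123 131 129 130 131 137 144 129 124 142]]
[-18.79601088 -57.98816999  16.        ] [-18.87380994  59.94979895  16.        ]
```

View pics/wl3.png

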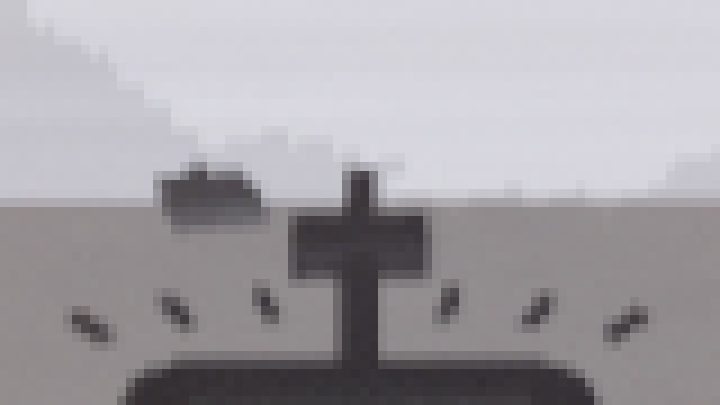

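Mark about 13 mm to the −y side of the pointer at about 55 mm radius, so a ≈ 0.235 rad. Both the foot and the pointer appear about +0.9 mm along tool x, which is a camera bias, so I'm correcting the ball to (589.1, −327.8, 111). Moving above the stud.

```bash
python3 - <<'E'
from rig import bot
from h import *
bot.servo_line([387.2,297.8,300],speed=150)
bot.move_to([560,0,305],quat(tool(-.5)))
bot.move_to([589.1,-327.8,275],quat(tool(-.8))); bot.dwell(.5)
s=bot.read_state(); print(s['ee_pos'],s['ft_force'],s['grip_width'],s['clock'])
cam(bot,'side','d1');cam(bot,'wrist','w1')
c=ld('d1'); cv2.imwrite('pics/d1z.png',cv2.resize(c['image'][180:340,280:420],None,fx=4,fy=3.5,interpolation=cv2.INTER_CUBIC))
E
```

```text
[ 589.13788836 -327.68244985  275.03288569] [ 0.42891696  0.11167973 -3.30494208] 29.24211425468608 12.975
```

View pics/d1z.png

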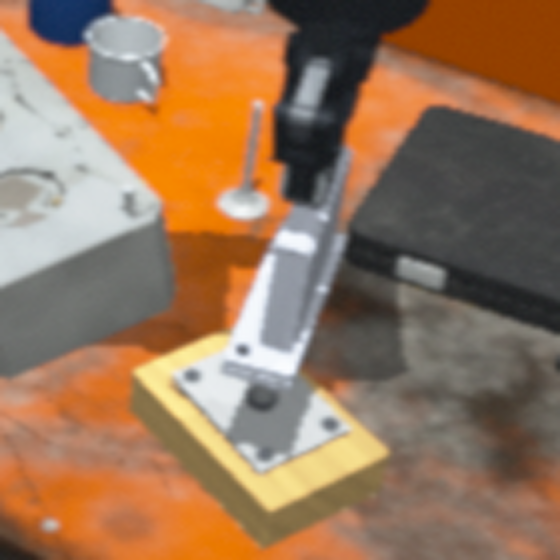

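View pics/w1.png

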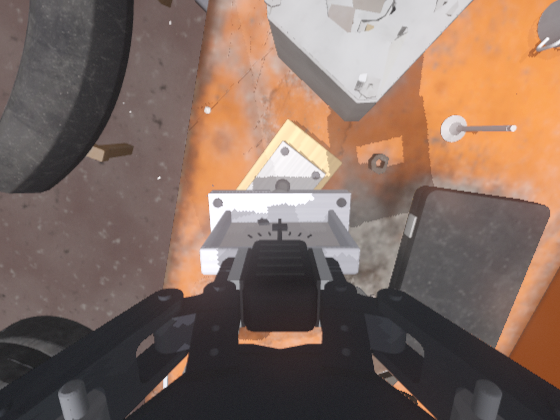

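The wrist view shows the foot centred over the stud: foot centre near column 280, stem near 283. Descending with a force stop.

```bash
python3 - <<'E'
from rig import bot
from h import *
bot.servo_line([589.1,-327.8,258],speed=60); bot.dwell(.2)
f0=bot.read_state()['ft_force']
r=bot.servo_line([589.1,-327.8,243],speed=12,until_force=3); 
s=bot.read_state(); print(r,s['ee_pos'],s['ft_force']-f0)
bot.dwell(.4)
s=bot.read_state(); print(r,s['ee_pos'],s['ft_force']-f0,s['ft_force'],s['moment'],s['clock'])
cam(bot,'wrist','w2');cam(bot,'side','d2')
c=ld('d2'); a=cv2.resize(c['image'][220:320,300:400],None,fx=4,fy=5,interpolation=cv2.INTER_CUBIC)
c=ld('w2'); b=cv2.resize(c['image'][170:295,180:280+100][:,:],None,fx=2,fy=4,interpolation=cv2.INTER_CUBIC)
cv2.imwrite('pics/d2z.png',np.hstack([a,b]))
E
```

```text
True [ 589.15452118 -327.68201983  248.30041076] [ 0.02966763 -1.063851    6.51461223]
True [ 589.13729222 -327.66377846  248.18545485] [ 0.8276135  -0.9842576   9.69916317] [ 1.53825883 -0.73421887  6.14218482] [ 0.1055029  -0.39128583 -0.01356299] 14.9083
```

View pics/d2z.png

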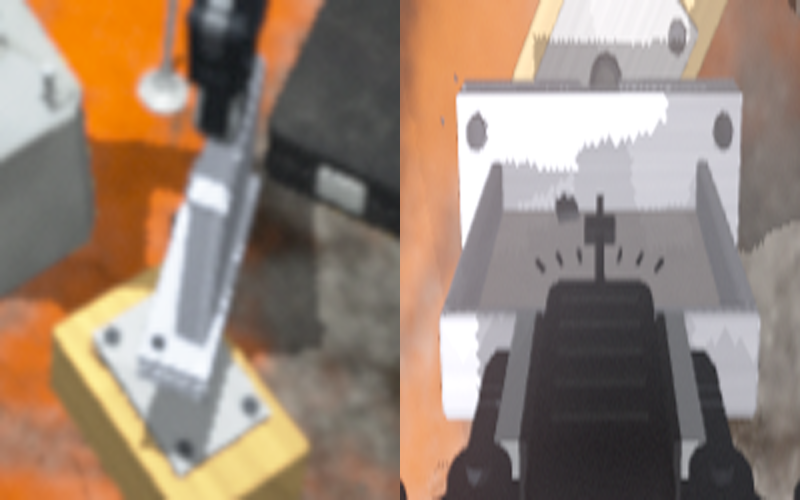

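Contact at TCP z ≈ 248.7, which matches a ball centre at about 109.8 mm. The reaction is 9.7 N, and the wrist view shows the pointer centred. Easing slightly, then rocking about the ball in small steps and watching the force.

```bash
cat > rock.py <<'E'
from rig import bot
from h import *
F0=np.array([.71,.25,-3.56])
B=np.array([589.1,-327.8,109.6])
def rock(a,L,sp=15):
    T=tool(-.8,a); n=-T[:,1]
    bot.servo_line((B+L*n).tolist(),quat(T),speed=sp); bot.dwell(.1)
    s=bot.read_state(); f=s['ft_force']-F0
    print(round(a,3),round(L,2),'F',f.round(1),'n',round(float(f@n),1),s['clock'])
    return float(f@n)
E
python3 - <<'E'
from rock import *
L=138.9
f=rock(0,L,5)
for a in np.linspace(.04,.236,6):
    if f>9: L+=.3
    if f<3: L-=.3
    f=rock(a,L)
    if f>20: break
bot.dwell(1)
s=bot.read_state(); print(s['ee_pos'],s['ft_force']-F0,s['moment'],s['clock'],L)
cam(bot,'wrist','w3');cam(bot,'scene','s3')
c=ld('w3'); cv2.imwrite('pics/w3z.png',cv2.resize(c['image'][150:310,180:380],None,fx=4,fy=3.7,interpolation=cv2.INTER_CUBIC))
E
```

```text
0 138.9 F [0.  0.9 4.5] n 4.5 15.4917
0.04 138.9 F [2.3 1.2 3. ] n 2.9 16.1083
0.079 138.6 F [1.1 2.  5.1] n 4.9 16.725
0.118 138.6 F [1.5 2.3 4.8] n 4.4 17.3333
0.158 138.6 F [2.2 1.7 4.7] n 4.2 17.9417
0.197 138.6 F [2.5 2.5 4.6] n 3.8 18.55
0.236 138.6 F [2.2 2.8 4.8] n 3.8 19.1583
[ 565.86407535 -350.33710048  244.31459514] [3.58085919 2.63491162 4.62854749] [ 0.83640736 -0.78686216 -0.00168382] 20.1583 138.6
```

View pics/w3z.png

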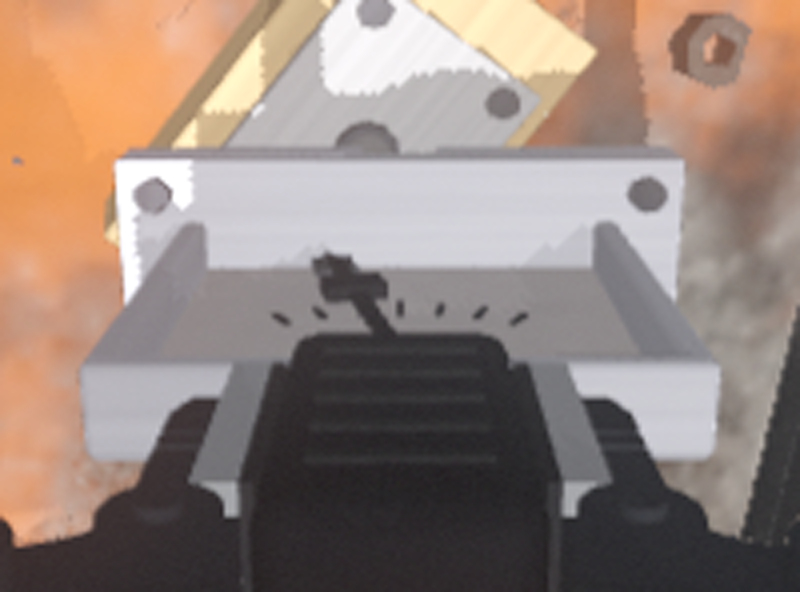

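```bash
python3 - <<'E'
from h import *
c=ld('w3'); cv2.imwrite('pics/w3y.png',cv2.resize(c['image'][205:245,240:320],None,fx=9,fy=9,interpolation=cv2.INTER_NEAREST))
s=ld('s3'); u,v=proj(s,[589,-328,180]).astype(int); print(u,v)
cv2.imwrite('pics/s3z.png',cv2.resize(s['image'][v-50:v+40,u-50:u+50],None,fx=6,fy=6,interpolation=cv2.INTER_CUBIC))
E
```

```text
320 144
```

View pics/w3y.png

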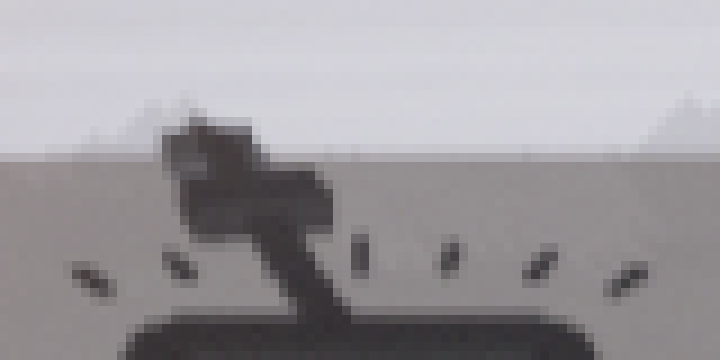

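View pics/s3z.png

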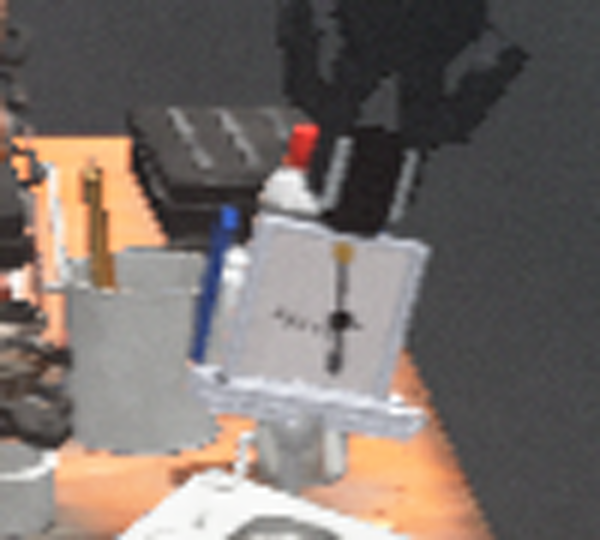

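The pointer lies over the mark tab in both views. Checking how well it is centred from the grey levels.

```bash
python3 - <<'E'
from h import *
np.set_printoptions(linewidth=250)
for n in('w_l','w3'):
    c=ld(n); print(c['image'][214:234,254:284].astype(int).max(-1))
E
```

```text
[[203 203 203 203 203 210 211 211 218 219 219 219 219 220 220 213 211 212 219 220 220 221 221 222 221 221 221 221 221 221]
 [204 203 203 204 203 203 204 203 217 221 221 213 212 212 212 206 204 204 218 213 212 213 213 221 221 221 222 222 221 222]
 [205 204 204 204 205 205 206 204 211 214 214 206 205 206 205 205 205 205 212 206 205 205 206 220 215 215 221 223 222 222]
 [205 205 204 205 204 205 205 194 193 204 205 206 205 205 205 206 206 206 206 206 206 206 206 213 207 205 219 222 216 215]
 [204 205 205 204 205 205 186 153 145 185 184 182 181 202 205 205 205 205 205 205 205 205 205 205 183 170 181 189 203 205]
 [204 204 204 178 166 165 131  89  80 135 126 123 122 174 201 205 204 205 205 205 205 205 205 205 143  87  78 129 198 213]
 [205 204 205 153  92  79  78  79  78  80  82  80  80 116 174 201 205 205 204 204 205 204 205 205 132  69  60 128 197 218]
 [203 203 202 161  98  79  78  79  78  79  79  80  80  80 115 193 201 202 202 202 202 201 203 202 130  68  60 125 188 209]
 [176 176 176 151  96  81  83  84  84  84  84  90  92  90  93 163 174 176 176 176 176 176 176 176 108  62  60 110 16
[... 3121 characters left out ...]
 73  70  72  72  69  69  68  68  66  70  71  72  73  73 139 148 147 147 148 148 147]
 [144 144 144 144 144 144 100  71  73  71  70  72  73  67  63  62  62  63  67  70  71  70  71 139 148 148 148 147 147 146]
 [143 143 145 144 145 143 129  80  74  69  70  70  71  65  61  62  63  59  62  73  88  91  95 141 148 139 136 146 148 148]
 [145 143 143 144 143 143 144 110  94  90  91 103 104 103  71  61  62  62  62  77 124 129 129 144 148 109 104 143 148 147]
 [144 143 144 142 128 130 142 136 130 128 128 133 134 135  95  64  61  59  61  68 118 143 145 144 147  86  75 141 149 149]
 [144 144 144 143  97  95 119 141 143 143 142 143 143 142 128  76  60  60  59  60  78 136 144 144 144  85  74 140 149 149]]
```

At the tip row the pointer sits at about column 263.8 against a mark centre of about 262.8, so it is under 1 mm off (limit 4 mm). One last check that it is still, then hand in.

```bash
python3 - <<'E'
from rock import *
bot.dwell(.7)
c=cam(bot,'wrist','w4'); s=bot.read_state(); f=s['ft_force']-F0
d=cv2.absdiff(c['image'][205:245,240:320],ld('w3')['image'][205:245,240:320]); print('diff',d.max(),d.mean(),f.round(2),s['grip_width'],s['qvel'].round(4),s['clock'])
if 3<np.linalg.norm(f)<15 and d.mean()<6: bot.finish_job(); print('handed in')
E
```

```text
diff 12 0.6666666666666666 [2.09 2.75 5.61] 29.3345986682615 [-0.0015  0.001  -0.0009 -0.0006 -0.0005 -0.0026] 21.0083
the job is handed in; nothing more can be done
handed in
```

I picked the gauge up by its grip at 40 N and seated its notch upright on the stud's ball. I then rocked it 0.236 rad about the ball and handed it in at 21 s (limit 48 s), still held there. No verdict is reported on hand-in.

**Last checks:**
- **Pointer:** the tip is about 1 pixel (0.75 mm) from the centre of the mark in the wrist view; the limit is 4 mm. Wrist pictures taken about 1 s apart show no movement, so it is at rest.
- **Contact:** the force at the wrist is about 6.6 N in total, mostly the ball's push with some sideways load. The highest reading was about 10 N, at first seating; the limit is 30 N.
- **Grip:** the jaws stand at 29.3 mm on the 30 mm grip.

**Small disagreements:**
- **Ball position:** the wrist camera showed a sideways bias of about 0.9 mm, which I corrected for.
- **Ball height:** contact came about 1 mm lower than the nominal ball height.

I did not measure the bystanders again afterwards. The gauge was carried well above them, and I saw no sign of contact.

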